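# Erect the drop-front wardrobe box and put the clothes brush away in it

## Robot

A 6-joint arm with a two-finger parallel gripper is mounted at the origin on the work surface. World frame = base frame: x ahead of the robot, y to its left, z up, the work surface at z = 0. Lengths are in mm, angles in rad, forces in N, time in s.
With the tool pointing down it reaches from about 275 to 725 mm from the base axis. Payload 5.6 kg.
Tool frame: the origin (TCP) lies at the very end of the fingers, on their centre line; the grasp point (between the pads) lies 19 mm behind it; z points along the fingers, y is the line along which they close (so a half turn about z gives the same grasp; the last joint's range is limited). The gripper opens to 85 mm and grips with 20 to 120 N. Pads are 22 mm wide; open, the fingers measure 114 mm over their backs; the gripper's body (76 mm by 85 mm) begins 54 mm behind the grasp point. The pads swing forward as they close: fully open they stand 13 mm farther back than shut.
Start: joints at [-1.031, 0.255, 0.108, 0, -1.424, -0.285], TCP at [138.649, -532.231, 231.283] pointing down, gripper open.
Joint ranges: [-2.95, 2.95], [-1.21, 1.97], [-1.09, 1.5], [-2.87, 1.71], [-2.94, -0.07], [-3.05, 3.05]. Speed limits (rad/s): [2.57, 2.57, 3.14, 3.14, 3.14, 3.14].

## Interface

Orientations are given as a rotation vector (axis times angle).
In Python, from plant import bot gives the robot as it stands.
- The arm moves only by the tool step_arm, never from a script. Its argument "rows" is a list of rows, each an object with "travel": the shift along the world's x, y, z as a fraction of full scale, a list of three; "dr": the turn, a rotation vector about the world's x, y, z as a fraction of full scale, a list of three. A call has 1 to 20 rows; each row is the pose to reach, as a shift and turn from the pose commanded when the call began; what a row does not reach only later rows make up. Full scale, the value 1, is 75 cm for a shift and 45 degrees for a turn. A row lasts 1/12 s, in which the tool goes at most 41.7 mm and 7.16 degrees, less where a joint would pass 70% of its speed; a pose out of reach is approached as far as the arm can. A call with a number of a shift or a turn outside -1 to 1 is refused whole. A call with a gripper value outside its range is refused whole. "jaw" is the closure, from -1 (fully open) to 1 (shut), set as the call begins (left out, the last holds). The fingers move at their own pace and stop on an object; "squeeze" is the grip in N (left out, the last holds). Time passes only in rows, so rows that repeat a pose let the fingers close. It gives the time, the measured TCP pose, the force, the opening and the grip force at its end, in the units of the state.
- bot.get_state(): the state, without advancing time (a new reading comes with each control period).
- bot.read_camera(name): name is "scene" or "top"; returns the picture (400x640x3 uint8, red, green, blue); there is no depth.
- bot.calibration(name): a dict with "fx", "fy", "cx", "cy" (pixels), "rvec" (rotation vector, rad) and "tvec" (3), from world to camera coordinates, as OpenCV has them. Camera axes: x right, y down, z forward; pixel columns grow to the right and rows downward; lengths in mm; the calibration is good to about 2 mm. A picture is of the moment at which its call begins. calibration takes no time and is no camera call.
- bot.finish_job(): hands the job in; it is judged then, once.
The state is a dict: "time_s": time; "joints": joint angles; "qd": joint speeds; "joint_torque": joint torques, N m; "tool_pos": TCP position; "tcp_rot": TCP orientation; "ft_force": force on the tool from outside, world axes, zero at the start; "ft_torque": the same for the moment, N m; "finger_gap": finger opening in mm; "gripper_force": force on a finger pad.
Only numpy, scipy, OpenCV 4.12 (cv2) and the standard library are available. Lean on these libraries where they do the work, as an engineer would, in place of code of your own. Each camera call takes 0.05 s, during which the arm holds its last target. There are 200 camera calls.

## Task

Put up the folding white board box: stand its two end panels fully upright first, then stand up the front panel so that its corner lips close over the ends. Then set the clothes brush down inside, bristles down and flat on the box's floor, without dropping it, and leave the tin, the hat box and the picture frame where they are.

Things in the scene. Friction and masses are not known exactly. Their poses are not given: they have to be found in the camera images.
- box: White board box, fixed: floor 130 (x) by 190 (y) by 5 mm thick, rigid back wall on its +x edge, 5 mm thick, top 80 mm over the table. Origin: centre of the floor's underside, on the table; z up, +x to the back wall, +y to the left end. With its 3 panels up the inside is 120 (x) by 180 (y) mm, walls 80 mm and 3 pull tabs 125 mm high. Panels stay where left (stiff creases, 0.07 N m).
- left_end (a joint): Angle of the left end panel: 0 flat outwards, 1.57 upright, stop at 1.60. Crease along the box's x at y = +95, z = 5 mm. Panel 5 mm thick, 119 mm wide, 75 mm from crease to free edge; a wooden pull tab, 20 mm wide (along the crease), 8 mm thick, sticks out 45 mm beyond the middle of the free edge, in the panel's plane.
- left_end_tab (a point): The left end's pull tab: point on its midline 103 mm from the crease (28 mm beyond the panel's free edge, 17 mm from the tab's tip), 4 mm above the panel's outer (under) face.
- right_end (a joint): Angle of the right end panel: as left_end, mirrored, with its crease line at y = -95 mm of the box.
- right_end_tab (a point): The right end's pull tab, as left_end_tab.
- front (a joint): Angle of the front panel: 0 flat outwards (box's -x), 1.57 upright, stop at 1.60. Crease along the box's y at x = -65, z = 5 mm. 5 mm thick, 199 mm wide, 75 mm from crease to free edge, with the same pull tab; at each side a 20 mm lip at right angles, which comes to lie outside the standing end panel.
- front_tab (a point): The front's pull tab, as left_end_tab.
- brush: Clothes brush, 150 mm long (its x), 48 mm wide (y), 56 mm high (z), dark wooden back (upper 30 mm, rounded edges) over a black bristle block (42 mm wide). Origin: centre of its underside; z up. About 180 g.
- tin: Bystander: steel lidded tin 130 x 90 x 70 mm, origin at the centre of its underside.
- hatbox: Bystander: round grey hat box with white lid, 136 mm diameter, 100 mm high, origin at the centre of its underside.
- frame: Bystander: wooden picture frame on a foot, 130 mm wide (y), 170 mm high, origin near the centre of its underside.
Mind the look-alikes: they are no part of the job. Of the things shaped like the brush, the wooden one is meant.

How it is judged (in metres and radians):
On the way, in this order (a step that is already met when the one before it is completed fails the run):
1. both end panels stand upright (within 8 degrees) while the front is still down (under 57 degrees) (value of joint each of left_end, right_end above 1.43 rad and value of joint front below 1 rad), for 0.1 s.
2. ends and front all stand upright (within 8 degrees), the brush still outside the box (value of joint each of left_end, right_end, front above 1.43 rad and horizontal distance between brush and box above 0.11 m), for 0.1 s.
At the end, for the whole second after the job is handed in: All three hinged panels stand upright within 8 degrees, and the brush lies still inside the box, bristles down, flat on the floor (within 5 mm of height and 6 degrees; its centre within 40 mm of the box's centre in x and 30 mm in y) (value of joint each of left_end, right_end, front above 1.43 rad and z of brush in the frame of box between 0.002 and 0.01 m and x of brush in the frame of box between -0.04 and 0.04 m and y of brush in the frame of box between -0.03 and 0.03 m and angle between brush's own z axis and vertical below 0.1 rad and linear speed of brush below 0.02 m/s); the robot touches nothing.
It fails at once if a bystander (tin, hat box, frame) is moved by more than 20 mm (distance of any of tin, hatbox, frame from where it was at the start of the episode above 0.02 m).
It fails at once if the brush is dropped: off the fingers while its underside is more than 30 mm above the table (contact force between the fingers and brush below 0.02 N and height (world z) of brush above 0.03 m).
It also fails if it takes over 72 s, if anything falls off the work surface, if the arm or the gripper's body presses on something with over 40 N, if the wrist force passes 120 N, or if a joint passes its speed limit or range.

## Working session

There is one attempt and no reset: what is moved stays moved. The work goes in short steps, Python scripts to look and compute and a tool call to move; the robot and the scene stay as the last step left them, time stands still between calls to the robot, and variables do not carry over. Pictures are saved under pics/ and viewed, at most 11 in all, crops included, and the job is handed in when it is done.

Besides the shell and the picture viewer there is one more tool, called after "Emit:" in YAML: its name, and indented under it one key for each argument. step_arm: Moves the arm, as the interface text tells. Shift numbers are shares of 75 cm and turn numbers shares of 45 degrees, none past 1 either way. Its arguments: {"type":"object","properties":{"rows":{"type":"array","items":{"type":"object","properties":{"travel":{"type":"array","items":{"type":"number","minimum":-1,"maximum":1}},"dr":{"type":"array","items":{"type":"number","minimum":-1,"maximum":1}}}}},"jaw":{"type":"number"},"squeeze":{"type":"number"}},"required":["rows"]}

```bash
mkdir -p pics; ls
python3 - <<'E'
from plant import bot
import cv2
for n in("scene","top"):
    im=bot.read_camera(n); cv2.imwrite(f"pics/{n}0.png",im[:,:,::-1]); c=bot.calibration(n); print(n,c)
print(bot.get_state())
E
```

```text
pics
scene {'fx': 395.38690050784913, 'fy': 395.38690050784913, 'cx': 326.52676307571585, 'cy': 197.2417502108919, 'rvec': array([ 1.32073321,  2.03342767, -1.05981755]), 'tvec': array([ 154.72417763, -220.38784909, 1624.67594125])}
top {'fx': 494.08859333416797, 'fy': 494.08859333416797, 'cx': 312.1378577736706, 'cy': 200.4466023898239, 'rvec': array([ 2.12753065, -2.10608267,  0.19148486]), 'tvec': array([  39.38829288,  452.30561821, 1630.16680379])}
{'time_s': 0.1, 'joints': array([-1.03142924e+00,  2.55697142e-01,  1.07129201e-01, -3.81592972e-04,
       -1.42389596e+00, -2.84570264e-01]), 'qd': array([ 1.25283489e-03, -1.02163407e-03,  4.07404121e-03, -1.34403495e-04,
        8.91829851e-04, -3.83470817e-05]), 'joint_torque': array([-2.50091936e-03, -3.87605524e+01,  2.38471287e+01,  5.37790552e+00,
       -3.87289110e-03,  1.98205825e-07]), 'tool_pos': array([ 138.54058407, -531.81371896,  230.48563263]), 'tcp_rot': array([ 3.99023595e-01, -3.11582339e+00, -2.63738781e-03]), 'ft_force': array([ 0.31506915, -1.28711736,  0.003754  ]), 'ft_torque': array([-0.02461206,  0.03234943,  0.04467074]), 'gripper_force': 0.0, 'finger_gap': 85.33651282832714}
```

View pics/scene0.png

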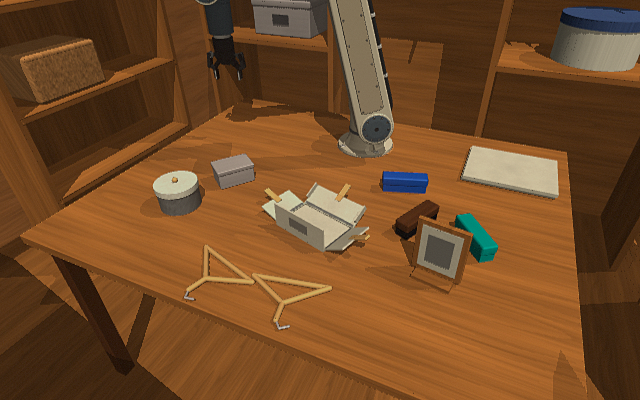

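View pics/top0.png

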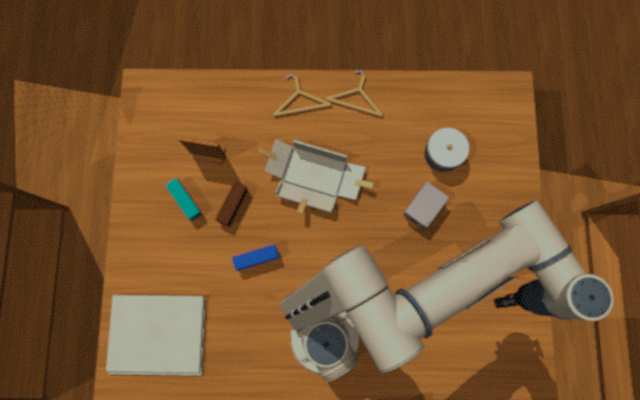

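Brush-shaped things in top: brown (232,204), teal (183,199), blue (256,257). The brown one fits "dark wooden back"; I'll confirm it in an enlarged crop, with the box alongside.

```bash
cat > h.py <<'E'
import numpy as np, cv2
from plant import bot
C={n:bot.calibration(n) for n in("scene","top")}
K=lambda c:np.array([[c["fx"],0,c["cx"]],[0,c["fy"],c["cy"]],[0,0,1]])
R={n:cv2.Rodrigues(C[n]["rvec"])[0] for n in C}
def ray(n,p):
    o=-R[n].T@C[n]["tvec"]; d=R[n].T@np.linalg.inv(K(C[n]))@np.array([p[0],p[1],1.]); return o,d
def onz(n,p,z):
    o,d=ray(n,p); return o+d*(z-o[2])/d[2]
def tri(ps,pt):
    P=[K(C[n])@np.c_[R[n],C[n]["tvec"]] for n in("scene","top")]
    X=cv2.triangulatePoints(P[0],P[1],np.array(ps,float).reshape(2,1),np.array(pt,float).reshape(2,1))[:,0]; X=X[:3]/X[3]
    return X, np.linalg.norm(proj("scene",X)-ps),np.linalg.norm(proj("top",X)-pt)
def proj(n,X): return cv2.projectPoints(np.array(X,float).reshape(-1,3),C[n]["rvec"],C[n]["tvec"],K(C[n]),None)[0].reshape(-1,2).squeeze()
def crop(n,im,x0,y0,w,h,s):
    return cv2.resize(im[y0:y0+h,x0:x0+w,::-1],None,fx=s,fy=s,interpolation=cv2.INTER_CUBIC)
E
python3 - <<'E'
from h import *
s=cv2.imread("pics/scene0.png")[:,:,::-1];t=cv2.imread("pics/top0.png")[:,:,::-1]
# 200x72 each at 4x ; scene x250-450,y172-246(74); top x200-400,y136-216
cv2.imwrite("pics/c1.png",np.vstack([crop("",s,250,170,190,82,4),crop("",t,205,132,190,86,4)])[:600])
E
```

```text
(no output)
```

View pics/c1.png

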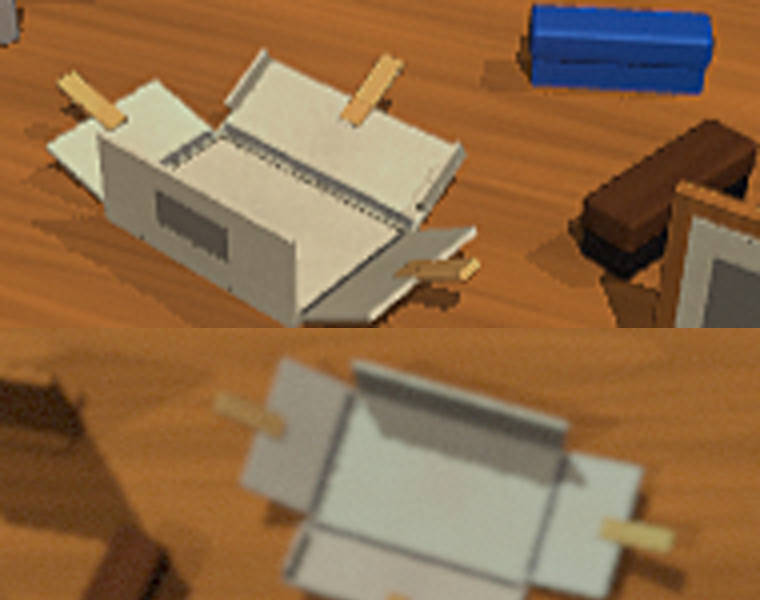

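The crop confirms the brown one: wooden back over black bristles, standing bristles down, at scene (414,215) and top (232,204). The box has its back wall away from the robot. All three panels are down, lifted a little, with light tabs.

Run:
```python
from h import *
from scipy.optimize import least_squares
S=lambda u,v:np.array([250+u/4-.375,170+v/4-.375]); T=lambda u,v:np.array([205+u/4-.375,132+(v-328)/4-.375])
# wall corners, two views (measured heights)
for n,a,b in(("wallL",S(298,246),T(356,364)),("wallR",S(100,135),T(567,426)),("tipL",S(472,268),T(216,402)),("tipR",S(66,82),T(674,541))): print(n,*[np.round(q,1) for q in tri(a,b)])
obs=[("scene",(62,95,80),S(298,246)),("top",(62,95,80),T(356,364)),("scene",(62,-95,80),S(100,135)),("top",(62,-95,80),T(567,426)),
("top",(-65,95,5),T(313,521)),("top",(-65,-95,5),T(528,583)),("scene",(-65,95,5),S(408,229)),("scene",(-65,-95,5),S(222,131))]
def W(p,X): c,s=np.cos(p[2]),np.sin(p[2]); return np.array([p[0]+c*X[0]-s*X[1],p[1]+s*X[0]+c*X[1],X[2]])
f=lambda p:np.concatenate([proj(n,W(p,X))-q for n,X,q in obs])
r=least_squares(f,[550,60,-.3]); print("box",r.x,np.round(r.fun,1))
p=r.x
t=cv2.imread("pics/top0.png");s=cv2.imread("pics/scene0.png")
hs=cv2.cvtColor(t,cv2.COLOR_BGR2HSV)
for n,im in(("top",t),("scene",s)):
    hs=cv2.cvtColor(im,cv2.COLOR_BGR2HSV)
    for q in ([(237,192),(230,210)] if n=="top" else [(414,213),(420,208),(405,230)]): print(n,q,hs[q[1],q[0]])
    m=((hs[...,2]<95)).astype(np.uint8)
    # brush blob
    x0,y0,x1,y1=(212,178,252,232) if n=="top" else (390,195,445,245)
    mm=np.zeros_like(m);mm[y0:y1,x0:x1]=m[y0:y1,x0:x1]
    cs,_=cv2.findContours(mm,0,2);c=max(cs,key=cv2.contourArea);print(n,cv2.contourArea(c),cv2.minAreaRect(c),cv2.boundingRect(c))
cv2.imwrite("pics/c2.png",np.hstack([cv2.resize(t[175:235,210:320],None,fx=4,fy=4,interpolation=2)[:240],cv2.resize(s[195:255,385:450],None,fx=4,fy=4,interpolation=2)]))
```

```text
wallL [651.4 112.2  74.2] 2.0 1.0
wallR [597.8 -68.8  77.5] 0.9 0.5
tipL [619.4 228.6  69.3] 0.5 0.3
tipR [ 506.4 -160.3   42.9] 1.5 0.9
box [ 5.64870209e+02  3.97170189e+01 -2.77195087e-01] [-1.3 -1.8 -1.6  0.1 -1.  -0.6 -0.4 -0.2 -0.4  0.9 -1.9  0.4 -0.7  0.6
 -0.9  1.2]
top (237, 192) [ 12 165  94]
top (230, 210) [ 10 181  86]
top 885.0 ((234.72662353515625, 206.01841735839844), (22.620468139648438, 48.06184005737305), 25.201122283935547) (217, 180, 35, 50)
scene (414, 213) [ 11 190  82]
scene (420, 208) [ 12 183  78]
scene (405, 230) [ 14 201  47]
scene 845.0 ((414.4855041503906, 220.2078094482422), (29.86249351501465, 52.496726989746094), 40.0302619934082) (392, 200, 47, 45)
```

View pics/c2.png

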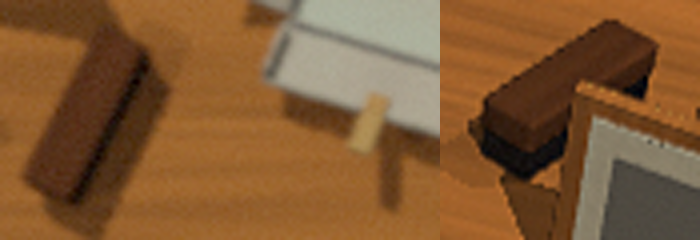

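Run:
```python
from h import *
S=lambda u,v:np.array([250+u/4-.375,170+v/4-.375])
T2=lambda u,v:np.array([210+u/4-.375,175+v/4-.375]);S2=lambda u,v:np.array([385+(u-440)/4-.375,195+v/4-.375])
print("tipF",*[np.round(q,1) for q in tri(S(393,59),T2(358,150))])
for a,b in((S2(487,98),T2(143,52)),(S2(530,125),T2(108,22)),(S2(612,20),T2(68,200)),(S2(657,43),T2(27,175))):
    print("brush",*[np.round(q,1) for q in tri(a,b)],np.round(onz("scene",a,56)[:2],1),np.round(onz("top",b,56)[:2],1))
th=-.28;bx=np.array([np.cos(th),np.sin(th)]);by=np.array([-bx[1],bx[0]]);o=np.array([565,40])
for n,p in(("L",(619.4,228.6)),("R",(506.4,-160.3))): d=np.array(p)-o;print(n,d@bx,d@by)
cv2.imwrite("pics/x.png",np.zeros((2,2)))
```

```text
tipF [406.7  87.3  69.1] 0.5 0.3
brush [492.6 272.1  49.8] 0.6 0.3 [499.8 275.2] [491.5 270.1]
brush [516.9 305.   53.9] 2.2 1.2 [517.1 311.1] [517.3 300.8]
brush [364.9 331.3  51.6] 1.2 0.7 [369.6 335.5] [364.7 328.1]
brush [385.2 367.4  54. ] 1.9 1.1 [385.5 372.7] [385.4 363.4]
L 0.1607405249140604 196.28880294729916
R -0.9638122776192092 -208.6938452995045[ WARN:0@0.805] global loadsave.cpp:1063 imwrite_ Unsupported depth image for selected encoder is fallbacked to CV_8U.
```

```bash
cat > plan.py <<'E'
import numpy as np
th=-.28;o=np.array([565.,40,0]);X=np.array([np.cos(th),np.sin(th),0]);Y=np.array([-X[1],X[0],0]);Z=np.array([0,0,1.])
def G(side,deg):  # TCP for tab grasp, tool down
    t=np.radians(deg);h=103*np.cos(t)-4*np.sin(t);z=5+103*np.sin(t)+4*np.cos(t)-19
    e,d={"L":(Y,95),"R":(-Y,95),"F":(-X,65)}[side]
    return o+e*(d+h)+Z*z
def arc(side,a,b,n):
    p0=G(side,a)
    print([{"travel":[float(v) for v in np.round((G(side,t)-p0)/750,4)]} for t in np.linspace(a,b,n+1)[1:]])
E
python3 - <<'E'
from plan import *
c=np.array([138.649,-532.231,231.283])
for s,a in(("R",17),("L",30.5),("F",31)): print(s,G(s,a),G(s,90))
print("toR",(G("R",17)-c)/750); arc("R",17,90,14)
E
```

```text
R [ 511.84854491 -144.83969927   19.93950461] [539.85163598 -47.45604489  89.        ]
L [615.21869904 214.64073584  41.72296803] [590.14836402 127.45604489  89.        ]
F [419.66143161  81.79273404  42.47759092] [506.37561826  56.85769456  89.        ]
toR [ 0.49759939  0.51652173 -0.28179133]
[{'travel': [0.0013, 0.0045, 0.0116]}, {'travel': [0.0029, 0.0099, 0.0227]}, {'travel': [0.0047, 0.0163, 0.0333]}, {'travel': [0.0068, 0.0237, 0.0432]}, {'travel': [0.0091, 0.0318, 0.0524]}, {'travel': [0.0117, 0.0407, 0.0608]}, {'travel': [0.0145, 0.0503, 0.0683]}, {'travel': [0.0174, 0.0606, 0.0749]}, {'travel': [0.0205, 0.0713, 0.0805]}, {'travel': [0.0237, 0.0825, 0.085]}, {'travel': [0.027, 0.0941, 0.0884]}, {'travel': [0.0304, 0.1059, 0.0908]}, {'travel': [0.0339, 0.1178, 0.092]}, {'travel': [0.0373, 0.1298, 0.0921]}]
```

Emit:
step_arm:
  rows:
    - {"travel":[0.4976,0.5165,-0.1],"dr":[0,0,1]}
    - {"travel":[0.4976,0.5165,-0.1],"dr":[0,0,1]}
    - {"travel":[0.4976,0.5165,-0.1],"dr":[0,0,1]}
    - {"travel":[0.4976,0.5165,-0.1],"dr":[0,0,1]}
    - {"travel":[0.4976,0.5165,-0.1],"dr":[0,0,1]}
    - {"travel":[0.4976,0.5165,-0.1],"dr":[0,0,1]}
    - {"travel":[0.4976,0.5165,-0.1],"dr":[0,0,1]}
    - {"travel":[0.4976,0.5165,-0.1],"dr":[0,0,1]}
    - {"travel":[0.4976,0.5165,-0.1],"dr":[0,0,1]}
    - {"travel":[0.4976,0.5165,-0.1],"dr":[0,0,1]}
    - {"travel":[0.4976,0.5165,-0.1],"dr":[0,0,1]}
    - {"travel":[0.4976,0.5165,-0.1],"dr":[0,0,1]}
    - {"travel":[0.4976,0.5165,-0.1],"dr":[0,0,1]}
    - {"travel":[0.4976,0.5165,-0.1],"dr":[0,0,1]}
    - {"travel":[0.4976,0.5165,-0.1],"dr":[0,0,1]}
    - {"travel":[0.4976,0.5165,-0.1],"dr":[0,0,1]}
    - {"travel":[0.4976,0.5165,-0.1],"dr":[0,0,1]}
  jaw: -1

```text
time_s: 1.52
tool_pos: [511.2, -145.6, 156.4]
tcp_rot: [1.56, -2.727, -0.0]
ft_force: [0.2, -0.4, 1.0]
finger_gap: 85.3
gripper_force: 0.0
```

Emit:
step_arm:
  rows:
    - {"travel":[0,0,0],"dr":[0,0,0.319]}
    - {"travel":[0,0,-0.03],"dr":[0,0,0.319]}
    - {"travel":[0,0,-0.07],"dr":[0,0,0.319]}
    - {"travel":[0,0,-0.11],"dr":[0,0,0.319]}
    - {"travel":[0,0,-0.14],"dr":[0,0,0.319]}
    - {"travel":[0,0,-0.16],"dr":[0,0,0.319]}
    - {"travel":[0,0,-0.18],"dr":[0,0,0.319]}
    - {"travel":[0,0,-0.18],"dr":[0,0,0.319]}

```text
time_s: 2.18
tool_pos: [509.0, -145.7, 18.8]
tcp_rot: [1.884, -2.509, -0.006]
ft_force: [-0.6, -1.3, 0.1]
finger_gap: 85.5
gripper_force: 0.0
```

Run:
```python
from h import *
s=bot.read_camera("scene");t=bot.read_camera("top")
cv2.imwrite("pics/c3.png",np.vstack([crop("",s,230,150,190,75,4),crop("",t,240,140,190,75,4)]))
```

```text
(no output)
```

View pics/c3.png

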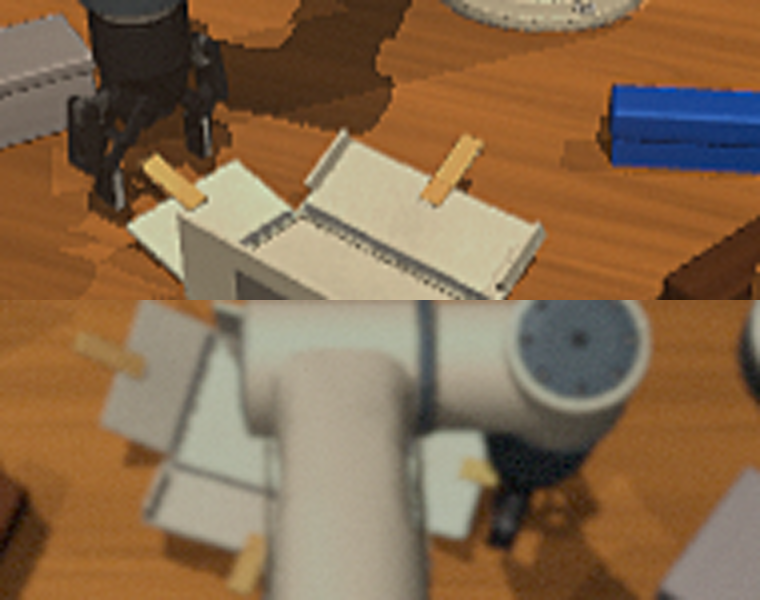

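The view shows the fingers at scene crop (120,200)/(205,155) straddling the right tab at (165,172). Closing.

Emit:
step_arm:
  rows:
    - {"travel":[0,0,0]}
    - {"travel":[0,0,0]}
    - {"travel":[0,0,0]}
    - {"travel":[0,0,0]}
    - {"travel":[0,0,0]}
    - {"travel":[0,0,0]}
    - {"travel":[0,0,0]}
    - {"travel":[0,0,0]}
    - {"travel":[0,0,0]}
    - {"travel":[0,0,0]}
  jaw: 1
  squeeze: 25

```text
validation failed for argument at $.ro...
```

Emit:
step_arm:
  rows:
    - {"travel":[0,0,0],"dr":[0,0,0]}
    - {"travel":[0,0,0],"dr":[0,0,0]}
    - {"travel":[0,0,0],"dr":[0,0,0]}
    - {"travel":[0,0,0],"dr":[0,0,0]}
    - {"travel":[0,0,0],"dr":[0,0,0]}
    - {"travel":[0,0,0],"dr":[0,0,0]}
    - {"travel":[0,0,0],"dr":[0,0,0]}
    - {"travel":[0,0,0],"dr":[0,0,0]}
    - {"travel":[0,0,0],"dr":[0,0,0]}
    - {"travel":[0,0,0],"dr":[0,0,0]}
  jaw: 1
  squeeze: 25

```text
time_s: 3.12
tool_pos: [509.9, -144.7, 20.8]
tcp_rot: [1.887, -2.508, -0.004]
ft_force: [-5.3, 0.2, 2.7]
finger_gap: 19.0
gripper_force: 29.6
```

Emit:
step_arm:
  rows:
    - {"travel":[0.0013,0.0045,0.0116],"dr":[0,0,0]}
    - {"travel":[0.003,0.01,0.0227],"dr":[0,0,0]}
    - {"travel":[0.0047,0.0163,0.0333],"dr":[0,0,0]}
    - {"travel":[0.0068,0.0237,0.0432],"dr":[0,0,0]}
    - {"travel":[0.0091,0.0318,0.0524],"dr":[0,0,0]}
    - {"travel":[0.0117,0.0407,0.0608],"dr":[0,0,0]}
    - {"travel":[0.0145,0.0503,0.0683],"dr":[0,0,0]}
    - {"travel":[0.0174,0.0606,0.0749],"dr":[0,0,0]}
    - {"travel":[0.0205,0.0713,0.0805],"dr":[0,0,0]}
    - {"travel":[0.0237,0.0825,0.085],"dr":[0,0,0]}
    - {"travel":[0.027,0.0941,0.0884],"dr":[0,0,0]}
    - {"travel":[0.0304,0.1059,0.0908],"dr":[0,0,0]}
    - {"travel":[0.034,0.1178,0.092],"dr":[0,0,0]}
    - {"travel":[0.0373,0.1298,0.0921],"dr":[0,0,0]}
    - {"travel":[0.0373,0.1298,0.0921],"dr":[0,0,0]}
    - {"travel":[0.0373,0.1298,0.0921],"dr":[0,0,0]}

```text
time_s: 4.45
tool_pos: [539.2, -46.4, 91.0]
tcp_rot: [1.891, -2.508, -0.001]
ft_force: [-5.4, 1.1, 0.3]
finger_gap: 19.2
gripper_force: 34.1
```

Run:
```python
from h import *
print(bot.get_state()["ft_force"])
s=bot.read_camera("scene");t=bot.read_camera("top")
cv2.imwrite("pics/c4.png",np.vstack([crop("",s,230,150,190,75,4),crop("",t,240,140,190,75,4)]))
```

```text
[-5.4008538   1.11662637  0.2820127 ]
```

View pics/c4.png

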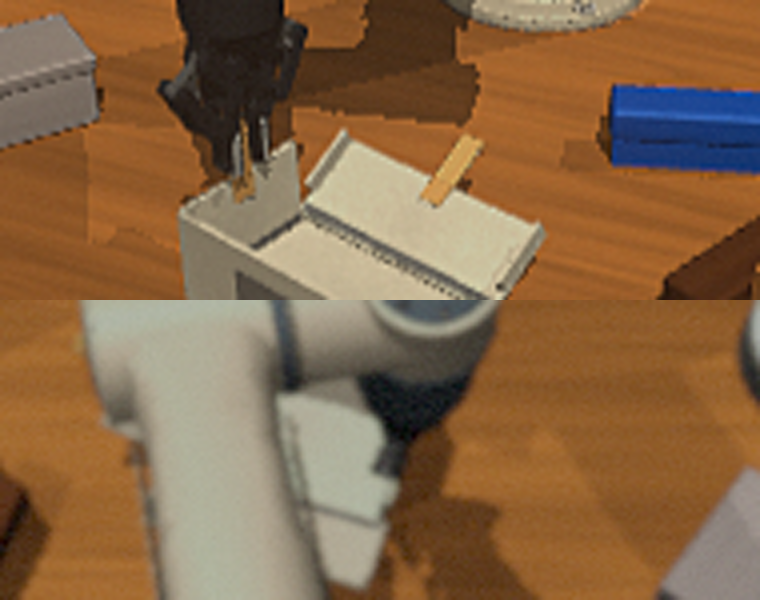

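The right panel stands upright, with its tab at scene crop (242,170). I'll nudge it towards its stop to be sure, then release and go up.

Emit:
step_arm:
  rows:
    - {"travel":[0.0015,0.005,0],"dr":[0,0,0]}
    - {"travel":[0.0015,0.005,0],"dr":[0,0,0]}
    - {"travel":[0.0015,0.005,0],"dr":[0,0,0]}
    - {"travel":[0.0015,0.005,0],"dr":[0,0,0]}

```text
time_s: 4.88
tool_pos: [540.1, -43.5, 91.0]
tcp_rot: [1.89, -2.508, -0.001]
ft_force: [-5.8, -0.2, -1.8]
finger_gap: 19.7
gripper_force: 34.1
```

Emit:
step_arm:
  rows:
    - {"travel":[0,0,0],"dr":[0,0,0]}
    - {"travel":[0,0,0],"dr":[0,0,0]}
    - {"travel":[0,0,0],"dr":[0,0,0]}
    - {"travel":[0,0,0],"dr":[0,0,0]}
    - {"travel":[0,0,0],"dr":[0,0,0]}
    - {"travel":[0,0,0],"dr":[0,0,0]}
    - {"travel":[0,0,0.02],"dr":[0,0,0]}
    - {"travel":[0,0,0.06],"dr":[0,0,0]}
    - {"travel":[0,0,0.1],"dr":[0,0,0]}
    - {"travel":[0,0,0.1],"dr":[0,0,0]}
  jaw: -1

```text
time_s: 5.72
tool_pos: [544.5, -44.2, 171.9]
tcp_rot: [-1.886, 2.502, -0.012]
ft_force: [1.4, -0.4, -0.2]
finger_gap: 85.3
gripper_force: 0.0
```

Run:
```python
from plan import *
c=np.array([511.849,-144.857,20.0])+750*np.array([.4976-.49760,0,0])+750*np.array([.0373+.0015,.1298+.005,.0921+.1]); c[2]=231.283+750*(-.1-.18+.0921+.1)
print(c,(G("L",30.5)-c)/750); arc("L",30.5,91,12)
```

```text
[540.949 -43.757 165.358] [ 0.09902627  0.34453031 -0.16484671]
[{'travel': [-0.0019, -0.0067, 0.0099]}, {'travel': [-0.0041, -0.0142, 0.0191]}, {'travel': [-0.0065, -0.0225, 0.0276]}, {'travel': [-0.009, -0.0314, 0.0353]}, {'travel': [-0.0118, -0.041, 0.0422]}, {'travel': [-0.0147, -0.0511, 0.0481]}, {'travel': [-0.0177, -0.0617, 0.0531]}, {'travel': [-0.0209, -0.0726, 0.0572]}, {'travel': [-0.0241, -0.0839, 0.0602]}, {'travel': [-0.0274, -0.0953, 0.0622]}, {'travel': [-0.0307, -0.1069, 0.0631]}, {'travel': [-0.0341, -0.1185, 0.0629]}]
```

Emit:
step_arm:
  rows:
    - {"travel":[0.025,0.086,0],"dr":[0,0,0]}
    - {"travel":[0.05,0.172,0],"dr":[0,0,0]}
    - {"travel":[0.075,0.258,0],"dr":[0,0,0]}
    - {"travel":[0.098,0.344,0],"dr":[0,0,0]}
    - {"travel":[0.098,0.344,0],"dr":[0,0,0]}
    - {"travel":[0.098,0.344,0],"dr":[0,0,0]}
    - {"travel":[0.098,0.344,0],"dr":[0,0,0]}
    - {"travel":[0.098,0.344,-0.02],"dr":[0,0,0]}
    - {"travel":[0.098,0.344,-0.06],"dr":[0,0,0]}
    - {"travel":[0.098,0.344,-0.1],"dr":[0,0,0]}
    - {"travel":[0.098,0.344,-0.13],"dr":[0,0,0]}
    - {"travel":[0.098,0.344,-0.15],"dr":[0,0,0]}
    - {"travel":[0.098,0.344,-0.165],"dr":[0,0,0]}
    - {"travel":[0.098,0.344,-0.165],"dr":[0,0,0]}
    - {"travel":[0.098,0.344,-0.165],"dr":[0,0,0]}

```text
time_s: 6.97
tool_pos: [614.7, 214.2, 41.7]
tcp_rot: [1.89, -2.509, 0.001]
ft_force: [0.7, 0.3, 0.9]
finger_gap: 85.4
gripper_force: 0.0
```

Emit:
step_arm:
  rows:
    - {"travel":[0,0,0],"dr":[0,0,0]}
    - {"travel":[0,0,0],"dr":[0,0,0]}
    - {"travel":[0,0,0],"dr":[0,0,0]}
    - {"travel":[0,0,0],"dr":[0,0,0]}
    - {"travel":[0,0,0],"dr":[0,0,0]}
    - {"travel":[0,0,0],"dr":[0,0,0]}
    - {"travel":[0,0,0],"dr":[0,0,0]}
    - {"travel":[0,0,0],"dr":[0,0,0]}
    - {"travel":[0,0,0],"dr":[0,0,0]}
    - {"travel":[0,0,0],"dr":[0,0,0]}
  jaw: 1
  squeeze: 25

```text
time_s: 7.8
tool_pos: [616.5, 213.9, 42.6]
tcp_rot: [-1.887, 2.508, -0.003]
ft_force: [5.5, -2.3, -0.4]
finger_gap: 19.3
gripper_force: 30.5
```

Emit:
step_arm:
  rows:
    - {"travel":[-0.0019,-0.0067,0.01],"dr":[0,0,0]}
    - {"travel":[-0.004,-0.0142,0.019],"dr":[0,0,0]}
    - {"travel":[-0.0065,-0.0225,0.0276],"dr":[0,0,0]}
    - {"travel":[-0.009,-0.0314,0.0353],"dr":[0,0,0]}
    - {"travel":[-0.0118,-0.041,0.0422],"dr":[0,0,0]}
    - {"travel":[-0.0147,-0.0511,0.0481],"dr":[0,0,0]}
    - {"travel":[-0.0177,-0.0617,0.0531],"dr":[0,0,0]}
    - {"travel":[-0.0209,-0.0726,0.0572],"dr":[0,0,0]}
    - {"travel":[-0.0241,-0.0839,0.0602],"dr":[0,0,0]}
    - {"travel":[-0.0274,-0.0953,0.0622],"dr":[0,0,0]}
    - {"travel":[-0.0307,-0.107,0.063],"dr":[0,0,0]}
    - {"travel":[-0.034,-0.1185,0.063],"dr":[0,0,0]}
    - {"travel":[-0.035,-0.1215,0.063],"dr":[0,0,0]}
    - {"travel":[-0.035,-0.1215,0.063],"dr":[0,0,0]}
    - {"travel":[-0.035,-0.1215,0.063],"dr":[0,0,0]}

```text
time_s: 9.05
tool_pos: [589.6, 123.1, 89.8]
tcp_rot: [-1.888, 2.507, -0.003]
ft_force: [5.0, 0.2, 0.1]
finger_gap: 19.5
gripper_force: 35.7
```

Emit:
step_arm:
  rows:
    - {"travel":[0,0,0],"dr":[0,0,0]}
    - {"travel":[0,0,0],"dr":[0,0,0]}
    - {"travel":[0,0,0],"dr":[0,0,0]}
    - {"travel":[0,0,0],"dr":[0,0,0]}
    - {"travel":[0,0,0],"dr":[0,0,0]}
    - {"travel":[0,0,0],"dr":[0,0,0]}
    - {"travel":[0,0,0.02],"dr":[0,0,0]}
    - {"travel":[0,0,0.06],"dr":[0,0,0]}
    - {"travel":[0,0,0.1],"dr":[0,0,0]}
    - {"travel":[0,0,0.12],"dr":[0,0,0]}
    - {"travel":[0,0,0.12],"dr":[0,0,0]}
  jaw: -1

```text
time_s: 9.97
tool_pos: [590.3, 123.5, 183.7]
tcp_rot: [-1.886, 2.503, -0.005]
ft_force: [0.2, -0.4, 0.3]
finger_gap: 85.7
gripper_force: 0.0
```

Run:
```python
from plan import *
c=np.array([540.949,-43.757,165.358])+750*np.array([.098-.035,.344-.1215,-.165+.063+.12])
print(c,(G("F",31)-c)/750); arc("F",31,91,12)
```

```text
[588.199 123.118 178.858] [-0.22471676 -0.05510035 -0.18184055]
[{'travel': [0.0067, -0.0019, 0.0097]}, {'travel': [0.0142, -0.0041, 0.0188]}, {'travel': [0.0225, -0.0065, 0.0272]}, {'travel': [0.0314, -0.009, 0.0348]}, {'travel': [0.0409, -0.0118, 0.0415]}, {'travel': [0.051, -0.0147, 0.0474]}, {'travel': [0.0615, -0.0177, 0.0523]}, {'travel': [0.0724, -0.0208, 0.0563]}, {'travel': [0.0835, -0.024, 0.0592]}, {'travel': [0.0949, -0.0273, 0.0612]}, {'travel': [0.1064, -0.0306, 0.0621]}, {'travel': [0.1179, -0.0339, 0.0619]}]
```

Emit:
step_arm:
  rows:
    - {"travel":[-0.05,-0.012,0],"dr":[0,0,-0.15]}
    - {"travel":[-0.1,-0.024,0],"dr":[0,0,-0.3]}
    - {"travel":[-0.14,-0.034,0],"dr":[0,0,-0.45]}
    - {"travel":[-0.18,-0.044,0],"dr":[0,0,-0.6]}
    - {"travel":[-0.21,-0.05,0],"dr":[0,0,-0.75]}
    - {"travel":[-0.225,-0.055,0],"dr":[0,0,-0.9]}
    - {"travel":[-0.225,-0.055,0],"dr":[0,0,-1]}

```text
time_s: 10.55
tool_pos: [416.9, 81.0, 178.8]
tcp_rot: [0.777, -3.044, -0.001]
ft_force: [0.1, -0.7, -0.7]
finger_gap: 85.4
gripper_force: 0.0
```

Emit:
step_arm:
  rows:
    - {"travel":[0,0,0],"dr":[0,0,-0.15]}
    - {"travel":[0,0,0],"dr":[0,0,-0.3]}
    - {"travel":[0,0,0],"dr":[0,0,-0.45]}
    - {"travel":[0,0,0],"dr":[0,0,-0.6]}
    - {"travel":[0,0,0],"dr":[0,0,-0.75]}
    - {"travel":[0,0,0],"dr":[0,0,-0.9]}
    - {"travel":[0,0,-0.02],"dr":[0,0,-1]}
    - {"travel":[0,0,-0.06],"dr":[0,0,-1]}
    - {"travel":[0,0,-0.1],"dr":[0,0,-1]}
    - {"travel":[0,0,-0.14],"dr":[0,0,-1]}
    - {"travel":[0,0,-0.165],"dr":[0,0,-1]}
    - {"travel":[0,0,-0.182],"dr":[0,0,-1]}
    - {"travel":[0,0,-0.182],"dr":[0,0,-1]}
    - {"travel":[0,0,-0.182],"dr":[0,0,-1]}

```text
time_s: 11.72
tool_pos: [419.0, 81.5, 42.0]
tcp_rot: [-0.438, -3.109, 0.002]
ft_force: [-0.0, -0.1, 0.3]
finger_gap: 85.3
gripper_force: 0.0
```

Run:
```python
from h import *
s=bot.read_camera("scene");t=bot.read_camera("top")
cv2.imwrite("pics/c5.png",np.vstack([crop("",s,240,150,190,75,4),crop("",t,240,140,190,75,4)]))
```

```text
(no output)
```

View pics/c5.png

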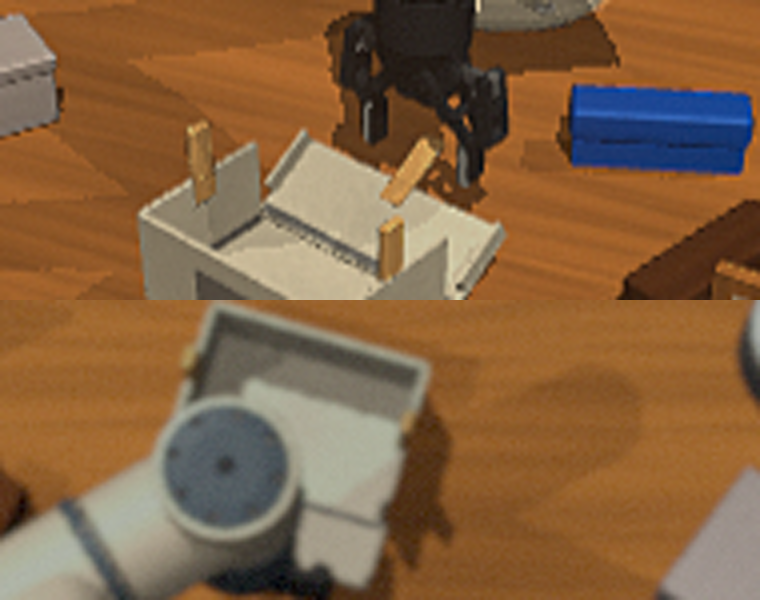

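Both ends stand upright, with tabs at scene crop (200,165) and (390,250). The fingers at (372,130)/(465,170) straddle the front tab at (420,165). Closing and raising the front.

Emit:
step_arm:
  rows:
    - {"travel":[0,0,0],"dr":[0,0,0]}
    - {"travel":[0,0,0],"dr":[0,0,0]}
    - {"travel":[0,0,0],"dr":[0,0,0]}
    - {"travel":[0,0,0],"dr":[0,0,0]}
    - {"travel":[0,0,0],"dr":[0,0,0]}
    - {"travel":[0,0,0],"dr":[0,0,0]}
    - {"travel":[0,0,0],"dr":[0,0,0]}
    - {"travel":[0,0,0],"dr":[0,0,0]}
    - {"travel":[0,0,0],"dr":[0,0,0]}
    - {"travel":[0,0,0],"dr":[0,0,0]}
  jaw: 1
  squeeze: 25

```text
time_s: 12.65
tool_pos: [419.9, 83.2, 42.7]
tcp_rot: [0.439, 3.11, 0.004]
ft_force: [-1.6, 4.8, 1.9]
finger_gap: 19.7
gripper_force: 29.2
```

Emit:
step_arm:
  rows:
    - {"travel":[0.0067,-0.0019,0.0097],"dr":[0,0,0]}
    - {"travel":[0.0142,-0.004,0.0188],"dr":[0,0,0]}
    - {"travel":[0.0225,-0.0065,0.0272],"dr":[0,0,0]}
    - {"travel":[0.0314,-0.009,0.0348],"dr":[0,0,0]}
    - {"travel":[0.041,-0.0118,0.0415],"dr":[0,0,0]}
    - {"travel":[0.051,-0.0147,0.0474],"dr":[0,0,0]}
    - {"travel":[0.0615,-0.0177,0.0523],"dr":[0,0,0]}
    - {"travel":[0.0724,-0.0208,0.0563],"dr":[0,0,0]}
    - {"travel":[0.0835,-0.024,0.0592],"dr":[0,0,0]}
    - {"travel":[0.095,-0.0273,0.0612],"dr":[0,0,0]}
    - {"travel":[0.1064,-0.0306,0.062],"dr":[0,0,0]}
    - {"travel":[0.118,-0.034,0.062],"dr":[0,0,0]}
    - {"travel":[0.121,-0.035,0.062],"dr":[0,0,0]}
    - {"travel":[0.121,-0.035,0.062],"dr":[0,0,0]}
    - {"travel":[0.121,-0.035,0.062],"dr":[0,0,0]}

```text
time_s: 13.9
tool_pos: [510.0, 56.4, 88.4]
tcp_rot: [-0.439, -3.11, -0.002]
ft_force: [0.3, 5.5, -2.7]
finger_gap: 19.5
gripper_force: 35.5
```

Emit:
step_arm:
  rows:
    - {"travel":[0,0,0],"dr":[0,0,0]}
    - {"travel":[0,0,0],"dr":[0,0,0]}
    - {"travel":[0,0,0],"dr":[0,0,0]}
    - {"travel":[0,0,0],"dr":[0,0,0]}
    - {"travel":[0,0,0],"dr":[0,0,0]}
    - {"travel":[0,0,0],"dr":[0,0,0]}
    - {"travel":[0,0,0.02],"dr":[0,0,0]}
    - {"travel":[0,0,0.06],"dr":[0,0,0]}
    - {"travel":[0,0,0.1],"dr":[0,0,0]}
    - {"travel":[0,0,0.12],"dr":[0,0,0]}
    - {"travel":[0,0,0.12],"dr":[0,0,0]}
  jaw: -1

```text
time_s: 14.82
tool_pos: [512.5, 55.9, 183.2]
tcp_rot: [0.437, 3.103, 0.004]
ft_force: [0.9, -0.4, -0.0]
finger_gap: 85.5
gripper_force: 0.0
```

Emit:
step_arm:
  rows:
    - {"travel":[-0.015,0.05,0],"dr":[0,0,0]}
    - {"travel":[-0.027,0.1,0],"dr":[0,0,0]}
    - {"travel":[-0.04,0.15,0],"dr":[0,0,-0.1]}
    - {"travel":[-0.053,0.2,0],"dr":[0,0,-0.2]}
    - {"travel":[-0.067,0.25,0],"dr":[0,0,-0.2]}
    - {"travel":[-0.08,0.3,0],"dr":[0,0,-0.2]}
    - {"travel":[-0.0935,0.351,0],"dr":[0,0,-0.2]}
    - {"travel":[-0.0935,0.351,0],"dr":[0,0,-0.2]}
    - {"travel":[-0.0935,0.351,-0.04],"dr":[0,0,-0.2]}
    - {"travel":[-0.0935,0.351,-0.08],"dr":[0,0,-0.2]}
    - {"travel":[-0.0935,0.351,-0.1],"dr":[0,0,-0.2]}
    - {"travel":[-0.0935,0.351,-0.1],"dr":[0,0,-0.2]}

```text
time_s: 15.82
tool_pos: [437.7, 316.8, 99.4]
tcp_rot: [-0.681, -3.062, 0.011]
ft_force: [0.0, -0.2, 0.1]
finger_gap: 85.7
gripper_force: 0.0
```

Run:
```python
from h import *
s=bot.read_camera("scene");t=bot.read_camera("top")
cv2.imwrite("pics/c6.png",np.vstack([crop("",s,260,150,190,75,4),crop("",t,190,140,190,75,4)]))
```

```text
(no output)
```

View pics/c6.png

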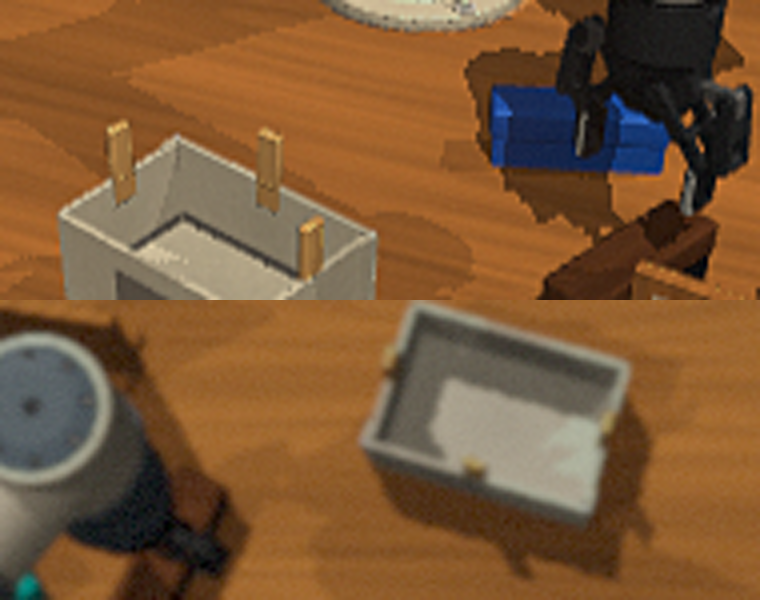

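The box is closed all round, rim corners at top crop (412,308), (630,366), (588,522), (365,443). The gripper stands over the brown brush. Descending and gripping.

Emit:
step_arm:
  rows:
    - {"travel":[0,0,-0.03],"dr":[0,0,0]}
    - {"travel":[0,0,-0.06],"dr":[0,0,0]}
    - {"travel":[0,0,-0.085],"dr":[0,0,0]}
    - {"travel":[0,0,-0.1],"dr":[0,0,0]}
    - {"travel":[0,0,-0.11],"dr":[0,0,0]}
    - {"travel":[0,0,-0.11],"dr":[0,0,0]}
    - {"travel":[0,0,-0.11],"dr":[0,0,0]}

```text
time_s: 16.5
tool_pos: [440.9, 319.5, 22.6]
tcp_rot: [0.681, 3.066, 0.002]
ft_force: [0.2, 0.0, 0.6]
finger_gap: 85.5
gripper_force: 0.0
```

Emit:
step_arm:
  rows:
    - {"travel":[0,0,0],"dr":[0,0,0]}
    - {"travel":[0,0,0],"dr":[0,0,0]}
    - {"travel":[0,0,0],"dr":[0,0,0]}
    - {"travel":[0,0,0],"dr":[0,0,0]}
    - {"travel":[0,0,0],"dr":[0,0,0]}
    - {"travel":[0,0,0],"dr":[0,0,0]}
    - {"travel":[0,0,0],"dr":[0,0,0]}
    - {"travel":[0,0,0],"dr":[0,0,0]}
    - {"travel":[0,0,0],"dr":[0,0,0]}
    - {"travel":[0,0,0],"dr":[0,0,0]}
  jaw: 1
  squeeze: 50

```text
time_s: 17.33
tool_pos: [440.7, 319.5, 22.5]
tcp_rot: [0.68, 3.066, 0.003]
ft_force: [-1.6, 1.4, 7.2]
finger_gap: 47.5
gripper_force: 53.1
```

Run:
```python
from h import *
q=np.array([onz("top",(190+u/4-.375,140+(v-300)/4-.375),80)[:2] for u,v in((412,308),(630,366),(588,522),(365,443))])
print(q,q.mean(0),cv2.minAreaRect(q.astype(np.float32)))
for a,b in((0,1),(3,2)): d=q[a]-q[b];print(np.degrees(np.arctan2(-d[0],d[1])),np.hypot(*d))
```

```text
[[647.34242311 111.95912106]
 [597.92977281 -72.60180695]
 [463.55629773 -37.47302407]
 [529.30644422 149.11922206]] [559.53373447  37.75087803] ((556.1436767578125, 39.8363037109375), (197.2485809326172, 138.886962890625), 75.01167297363281)
-14.988326170038572 191.06110582186113
-19.411102563560057 197.83768113294659
```

Run:
```python
from plant import bot
import numpy as np
s=bot.get_state();print(np.round(s["joints"],2),s["tool_pos"])
c=np.array([510.199-.0935*750,55.618+.351*750,178.858-.21*750]);print(c,(np.array([564.,40,0])-c)/750)
```

```text
[ 0.92  0.4  -0.25  0.   -0.92 -2.92] [440.69226308 319.53618107  22.47556133]
[440.074 318.868  21.358] [ 0.16523467 -0.371824   -0.02847733]
```

Emit:
step_arm:
  rows:
    - {"travel":[0,0,0.015],"dr":[0,0,0]}
    - {"travel":[0,0,0.04],"dr":[0,0,0]}
    - {"travel":[0,0,0.07],"dr":[0,0,0.1]}
    - {"travel":[0,0,0.1],"dr":[0,0,0.2]}
    - {"travel":[0,0,0.13],"dr":[0,0,0.34]}
    - {"travel":[0,0,0.16],"dr":[0,0,0.48]}
    - {"travel":[0,0,0.185],"dr":[0,0,0.62]}
    - {"travel":[0,0,0.2],"dr":[0,0,0.76]}
    - {"travel":[0,0,0.2],"dr":[0,0,0.9]}
    - {"travel":[0,0,0.2],"dr":[0,0,1]}
    - {"travel":[0,0,0.2],"dr":[0,0,1]}

```text
time_s: 18.25
tool_pos: [439.6, 318.6, 170.8]
tcp_rot: [0.548, -3.092, 0.0]
ft_force: [0.6, -0.0, -2.5]
finger_gap: 47.4
gripper_force: 52.0
```

Emit:
step_arm:
  rows:
    - {"travel":[0.008,-0.02,0],"dr":[0,0,0.1]}
    - {"travel":[0.022,-0.05,0],"dr":[0,0,0.2]}
    - {"travel":[0.04,-0.09,0],"dr":[0,0,0.3]}
    - {"travel":[0.058,-0.13,0],"dr":[0,0,0.4]}
    - {"travel":[0.075,-0.17,0],"dr":[0,0,0.5]}
    - {"travel":[0.093,-0.21,0],"dr":[0,0,0.6]}
    - {"travel":[0.11,-0.25,0],"dr":[0,0,0.7]}
    - {"travel":[0.13,-0.29,0],"dr":[0,0,0.8]}
    - {"travel":[0.145,-0.33,0],"dr":[0,0,0.9]}
    - {"travel":[0.16,-0.36,0],"dr":[0,0,1]}
    - {"travel":[0.165,-0.372,0],"dr":[0,0,1]}
    - {"travel":[0.165,-0.372,0],"dr":[0,0,1]}
    - {"travel":[0.165,-0.372,0],"dr":[0,0,1]}
    - {"travel":[0.165,-0.372,0],"dr":[0,0,1]}

```text
time_s: 19.42
tool_pos: [563.3, 40.6, 170.9]
tcp_rot: [1.685, -2.651, -0.001]
ft_force: [0.1, -0.1, -2.8]
finger_gap: 47.5
gripper_force: 52.2
```

Emit:
step_arm:
  rows:
    - {"travel":[0,0,0],"dr":[0,0,0.1]}
    - {"travel":[0,0,0],"dr":[0,0,0.196]}
    - {"travel":[0,0,0],"dr":[0,0,0.196]}
    - {"travel":[0,0,0],"dr":[0,0,0.196]}
    - {"travel":[0,0,0],"dr":[0,0,0.196]}

```text
time_s: 19.83
tool_pos: [563.6, 40.6, 171.4]
tcp_rot: [-1.884, 2.514, 0.0]
ft_force: [-0.8, 0.1, -2.4]
finger_gap: 47.4
gripper_force: 52.1
```

Run:
```python
from h import *
print(np.round(bot.get_state()["joints"],2))
s=bot.read_camera("scene");t=bot.read_camera("top")
cv2.imwrite("pics/c7.png",np.vstack([crop("",s,240,130,160,90,4)[:300*4],crop("",t,240,140,160,55,4)]))
```

```text
[ 0.35  0.31  0.03 -0.   -1.29 -0.63]
```

View pics/c7.png

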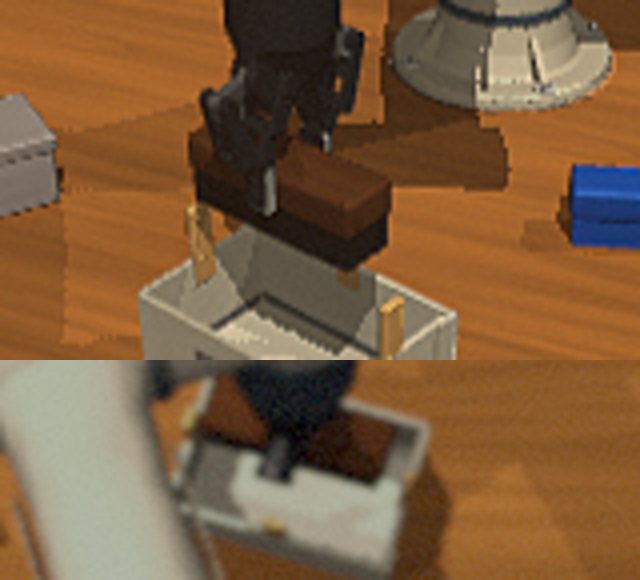

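Run:
```python
from h import *
from plan import X,Y
o=np.array([564,40])
T=lambda u,v:(240+u/4-.375,140+(v-360)/4-.375);S=lambda u,v:(240+u/4-.375,130+v/4-.375)
for n,p,z in(("top",T(217,377),203),("top",T(200,432),203),("top",T(402,422),203),("top",T(380,478),203),("scene",S(345,208),203),("scene",S(390,183),203),("scene",S(195,166),203),("scene",S(190,138),203)):
    d=onz(n,p,z)[:2]-o; print(n,np.round([d@X[:2],d@Y[:2]],1))
```

```text
top [18.4 69.1]
top [-27.9  68.7]
top [ 24.5 -79.7]
top [-23.5 -75.8]
scene [22.7 73.5]
scene [-19.3  76.9]
scene [ 47.4 -38.3]
scene [ 23.3 -67.2]
```

Brush is held level; its top-face corners (top crop (217,377), (402,422), scene crop (345,208), (390,183)) put its centre within about 3 mm of the box centre. Lowering.

Emit:
step_arm:
  rows:
    - {"travel":[0,0,-0.015],"dr":[0,0,0]}
    - {"travel":[0,0,-0.04],"dr":[0,0,0]}
    - {"travel":[0,0,-0.065],"dr":[0,0,0]}
    - {"travel":[0,0,-0.09],"dr":[0,0,0]}
    - {"travel":[0,0,-0.115],"dr":[0,0,0]}
    - {"travel":[0,0,-0.14],"dr":[0,0,0]}
    - {"travel":[0,0,-0.16],"dr":[0,0,0]}
    - {"travel":[0,0,-0.175],"dr":[0,0,0]}
    - {"travel":[0,0,-0.185],"dr":[0,0,0]}
    - {"travel":[0,0,-0.19],"dr":[0,0,0]}
    - {"travel":[0,0,-0.19],"dr":[0,0,0]}
    - {"travel":[0,0,-0.192],"dr":[0,0,0]}
    - {"travel":[0,0,-0.193],"dr":[0,0,0]}
    - {"travel":[0,0,-0.193],"dr":[0,0,0]}
    - {"travel":[0,0,-0.193],"dr":[0,0,0]}

```text
time_s: 21.18
tool_pos: [564.3, 40.0, 27.5]
tcp_rot: [-1.885, 2.511, -0.001]
ft_force: [-1.8, 0.3, 1.7]
finger_gap: 47.3
gripper_force: 52.7
```

Emit:
step_arm:
  rows:
    - {"travel":[0,0,0],"dr":[0,0,0]}
    - {"travel":[0,0,0],"dr":[0,0,0]}
    - {"travel":[0,0,0],"dr":[0,0,0]}
    - {"travel":[0,0,0],"dr":[0,0,0]}
    - {"travel":[0,0,0],"dr":[0,0,0]}
    - {"travel":[0,0,0],"dr":[0,0,0]}
  jaw: -0.5

```text
time_s: 21.68
tool_pos: [562.9, 40.0, 26.9]
tcp_rot: [1.885, -2.512, -0.002]
ft_force: [-4.9, 1.8, 4.0]
finger_gap: 64.3
gripper_force: 1.7
```

Emit:
step_arm:
  rows:
    - {"travel":[0,0,0.01],"dr":[0,0,0]}
    - {"travel":[0,0,0.03],"dr":[0,0,0]}
    - {"travel":[0,0,0.06],"dr":[0,0,0]}
    - {"travel":[0,0,0.1],"dr":[0,0,0]}
    - {"travel":[0,0,0.15],"dr":[0,0,0]}
    - {"travel":[0,0,0.2],"dr":[0,0,0]}
    - {"travel":[-0.05,-0.05,0.22],"dr":[0,0,0]}
    - {"travel":[-0.1,-0.1,0.22],"dr":[0,0,0]}
    - {"travel":[-0.15,-0.15,0.22],"dr":[0,0,0]}
    - {"travel":[-0.2,-0.2,0.22],"dr":[0,0,0]}
    - {"travel":[-0.24,-0.24,0.22],"dr":[0,0,0]}
    - {"travel":[-0.24,-0.24,0.22],"dr":[0,0,0]}
    - {"travel":[-0.24,-0.24,0.22],"dr":[0,0,0]}
    - {"travel":[-0.24,-0.24,0.22],"dr":[0,0,0]}

```text
time_s: 22.85
tool_pos: [382.7, -141.6, 192.8]
tcp_rot: [-1.881, 2.514, -0.003]
ft_force: [0.5, -0.1, -0.1]
finger_gap: 64.1
gripper_force: 0.0
```

Run:
```python
from h import *
s=bot.read_camera("scene");t=bot.read_camera("top")
cv2.imwrite("pics/c8.png",np.vstack([crop("",s,240,150,160,80,4),crop("",t,240,130,160,65,4)]))
```

```text
(no output)
```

View pics/c8.png

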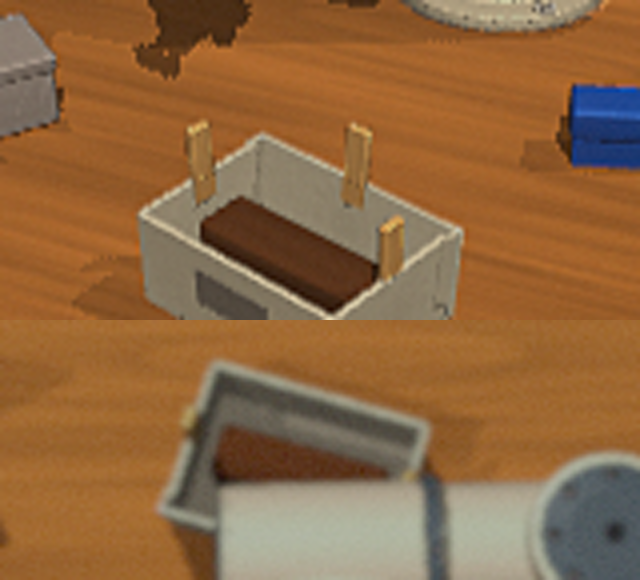

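The brush lies flat in the box and the panels are up. The front tab tip (scene crop (360,127)) seems shifted about 3 px from before, so I'll measure its lean.

Run:
```python
from h import *
from plan import *
s=cv2.imread("pics/c8.png"); 
def tabs(im,ox,oy,h):
    hs=cv2.cvtColor(im[:h],cv2.COLOR_BGR2HSV); m=((hs[...,0]>13)&(hs[...,0]<24)&(hs[...,1]>70)&(hs[...,2]>165)).astype(np.uint8)
    n,l,st,c=cv2.connectedComponentsWithStats(m)
    for i in range(1,n):
        if st[i,4]>300:
            x,y,w,h_=st[i,:4]; print([round(v,1) for v in (ox+x/4,oy+y/4,w/4,h_/4,ox+c[i][0]/4,oy+c[i][1]/4)])
print("c6");tabs(cv2.imread("pics/c6.png"),260,150,300)
print("c8");tabs(s,240,150,320)
for d in(80,85,90,92):
    t=np.radians(d);e=lambda r:o-X*(65+r*np.cos(t)-4*np.sin(t))+Z*(5+r*np.sin(t)+4*np.cos(t))
    print(d,proj("scene",e(120)),proj("scene",e(97)))
```

```text
c6
[np.float64(268.5), np.float64(150.0), np.float64(20.0), np.float64(3.8), np.float64(279.1), np.float64(151.2)]
[np.float64(441.0), np.float64(153.5), np.float64(9.0), np.float64(12.5), np.float64(445.7), np.float64(159.7)]
[np.float64(260.0), np.float64(155.0), np.float64(12.8), np.float64(4.5), np.float64(265.2), np.float64(156.9)]
[np.float64(319.2), np.float64(156.2), np.float64(58.5), np.float64(18.8), np.float64(353.1), np.float64(164.9)]
[np.float64(311.2), np.float64(161.0), np.float64(43.8), np.float64(11.2), np.float64(331.6), np.float64(166.1)]
[np.float64(295.5), np.float64(163.5), np.float64(84.2), np.float64(26.2), np.float64(338.0), np.float64(175.6)]
[np.float64(439.0), np.float64(167.5), np.float64(11.0), np.float64(9.5), np.float64(445.3), np.float64(170.7)]
[np.float64(438.2), np.float64(177.2), np.float64(11.8), np.float64(26.8), np.float64(445.5), np.float64(196.0)]
[np.float64(333.8), np.float64(185.8), np.float64(59.0), np.float64(18.0), np.float64(359.7), np.float64(192.9)]
[np.float64(412.2), np.float64(186.5), np.float64(19.5), np.float64(16.2), np.float6
[... 2036 characters left out ...]
.float64(211.8)]
[np.float64(386.0), np.float64(207.2), np.float64(12.5), np.float64(3.8), np.float64(392.0), np.float64(209.0)]
[np.float64(355.2), np.float64(209.5), np.float64(15.5), np.float64(5.8), np.float64(361.5), np.float64(212.2)]
[np.float64(376.2), np.float64(210.2), np.float64(23.8), np.float64(8.8), np.float64(386.7), np.float64(214.3)]
[np.float64(369.8), np.float64(214.2), np.float64(30.2), np.float64(8.2), np.float64(384.3), np.float64(218.3)]
80 [330.0345039  180.69607939] [329.21734241 187.62252078]
85 [327.76032824 181.89336276] [327.39213053 188.63367275]
90 [325.45134375 183.37298869] [325.54480959 189.86563596]
92 [324.52251323 184.04208277] [324.80322916 190.4185772 ]
```

The front panel was nudged outward to about 82–83° by the opening fingers, which is marginal. I'll regrip its tab and bring it upright.

Emit:
step_arm:
  rows:
    - {"travel":[0.025,0.04,0],"dr":[0,0,-0.15]}
    - {"travel":[0.05,0.08,0],"dr":[0,0,-0.3]}
    - {"travel":[0.075,0.12,0],"dr":[0,0,-0.45]}
    - {"travel":[0.095,0.16,0],"dr":[0,0,-0.6]}
    - {"travel":[0.12,0.2,0],"dr":[0,0,-0.75]}
    - {"travel":[0.14,0.24,0],"dr":[0,0,-0.9]}
    - {"travel":[0.156,0.265,0],"dr":[0,0,-1]}
    - {"travel":[0.156,0.265,0],"dr":[0,0,-1]}
  jaw: -1

```text
time_s: 23.62
tool_pos: [503.2, 63.3, 190.6]
tcp_rot: [0.781, -3.043, -0.0]
ft_force: [0.4, -0.2, 0.6]
finger_gap: 85.4
gripper_force: 0.0
```

Emit:
step_arm:
  rows:
    - {"travel":[0,0,0],"dr":[0,0,-0.15]}
    - {"travel":[0,0,0],"dr":[0,0,-0.3]}
    - {"travel":[0,0,0],"dr":[0,0,-0.45]}
    - {"travel":[0,0,0],"dr":[0,0,-0.6]}
    - {"travel":[0,0,0],"dr":[0,0,-0.75]}
    - {"travel":[0,0,0],"dr":[0,0,-0.9]}
    - {"travel":[0,0,0],"dr":[0,0,-1]}
    - {"travel":[0,0,0],"dr":[0,0,-1]}
    - {"travel":[0,0,-0.03],"dr":[0,0,-1]}
    - {"travel":[0,0,-0.07],"dr":[0,0,-1]}
    - {"travel":[0,0,-0.1],"dr":[0,0,-1]}
    - {"travel":[0,0,-0.125],"dr":[0,0,-1]}
    - {"travel":[0,0,-0.135],"dr":[0,0,-1]}
    - {"travel":[0,0,-0.135],"dr":[0,0,-1]}

```text
time_s: 24.78
tool_pos: [499.9, 58.7, 88.6]
tcp_rot: [-0.439, -3.107, 0.003]
ft_force: [-0.3, -0.6, -0.1]
finger_gap: 85.3
gripper_force: 0.0
```

Emit:
step_arm:
  rows:
    - {"travel":[0,0,0],"dr":[0,0,0]}
    - {"travel":[0,0,0],"dr":[0,0,0]}
    - {"travel":[0,0,0],"dr":[0,0,0]}
    - {"travel":[0,0,0],"dr":[0,0,0]}
    - {"travel":[0,0,0],"dr":[0,0,0]}
    - {"travel":[0,0,0],"dr":[0,0,0]}
    - {"travel":[0,0,0],"dr":[0,0,0]}
    - {"travel":[0,0,0],"dr":[0,0,0]}
    - {"travel":[0,0,0],"dr":[0,0,0]}
    - {"travel":[0,0,0],"dr":[0,0,0]}
  jaw: 1
  squeeze: 25

```text
time_s: 25.62
tool_pos: [501.4, 59.0, 91.1]
tcp_rot: [0.443, 3.109, 0.001]
ft_force: [-0.8, 2.6, 6.3]
finger_gap: 19.5
gripper_force: 28.2
```

Emit:
step_arm:
  rows:
    - {"travel":[0.006,-0.0017,0],"dr":[0,0,0]}
    - {"travel":[0.012,-0.0035,0],"dr":[0,0,0]}
    - {"travel":[0.018,-0.005,0],"dr":[0,0,0]}
    - {"travel":[0.018,-0.005,0],"dr":[0,0,0]}
    - {"travel":[0.018,-0.005,0],"dr":[0,0,0]}

```text
time_s: 26.03
tool_pos: [514.4, 55.1, 90.3]
tcp_rot: [-0.444, -3.11, -0.001]
ft_force: [-1.9, 2.7, 2.5]
finger_gap: 19.4
gripper_force: 28.8
```

Emit:
step_arm:
  rows:
    - {"travel":[0.003,-0.0009,0],"dr":[0,0,0]}
    - {"travel":[0.006,-0.0017,0],"dr":[0,0,0]}
    - {"travel":[0.006,-0.0017,0],"dr":[0,0,0]}
    - {"travel":[0.006,-0.0017,0],"dr":[0,0,0]}

```text
time_s: 26.37
tool_pos: [517.3, 54.2, 89.9]
tcp_rot: [-0.444, -3.107, -0.001]
ft_force: [-5.8, 5.9, 4.9]
finger_gap: 19.2
gripper_force: 29.1
```

```bash
python3 -c "
from h import *
print(bot.get_state()['ft_force'],bot.get_state()['tool_pos'])"
```

```text
[-5.83939791  5.88347392  4.92939592] [517.31295534  54.16618788  89.88700692]
```

The stop is felt (fx −5.8 N). Release and retreat.

Emit:
step_arm:
  rows:
    - {"travel":[0,0,0],"dr":[0,0,0]}
    - {"travel":[0,0,0],"dr":[0,0,0]}
    - {"travel":[0,0,0],"dr":[0,0,0]}
    - {"travel":[0,0,0],"dr":[0,0,0]}
    - {"travel":[0,0,0],"dr":[0,0,0]}
    - {"travel":[0,0,0],"dr":[0,0,0]}
    - {"travel":[0,0,0.02],"dr":[0,0,0]}
    - {"travel":[0,0,0.06],"dr":[0,0,0]}
    - {"travel":[0,0,0.1],"dr":[0,0,0]}
    - {"travel":[0,0,0.14],"dr":[0,0,0]}
    - {"travel":[-0.05,-0.05,0.16],"dr":[0,0,0]}
    - {"travel":[-0.1,-0.1,0.16],"dr":[0,0,0]}
    - {"travel":[-0.15,-0.15,0.16],"dr":[0,0,0]}
    - {"travel":[-0.17,-0.2,0.16],"dr":[0,0,0]}
    - {"travel":[-0.17,-0.25,0.16],"dr":[0,0,0]}
    - {"travel":[-0.17,-0.28,0.16],"dr":[0,0,0]}
    - {"travel":[-0.17,-0.28,0.16],"dr":[0,0,0]}
    - {"travel":[-0.17,-0.28,0.16],"dr":[0,0,0]}
  jaw: -1

```text
time_s: 27.87
tool_pos: [390.6, -158.5, 210.5]
tcp_rot: [0.451, 3.109, -0.0]
ft_force: [-0.4, 0.5, -0.3]
finger_gap: 85.4
gripper_force: 0.0
```

Run:
```python
from h import *
s=bot.read_camera("scene");t=bot.read_camera("top")
cv2.imwrite("pics/c9.png",np.vstack([crop("",s,240,150,160,80,4),crop("",t,240,130,160,65,4)]))
from plan import *
for nm,e,d0 in(("F",-X,65),("L",Y,95),("R",-Y,95)):
  for d in(82,90):
    t=np.radians(d);f=lambda r:o+e*(d0+r*np.cos(t)-4*np.sin(t))+Z*(5+r*np.sin(t)+4*np.cos(t))
    print(nm,d,(proj("scene",f(120))-[240,150])*4)
```

```text
F 82 [356.52107078 124.56278094]
F 90 [341.805375   133.49195478]
L 82 [404.84671278 228.76008344]
L 90 [385.53834774 218.61749758]
R 82 [178.60431363 118.44111023]
R 90 [194.5335863  125.54126348]
```

View pics/c9.png

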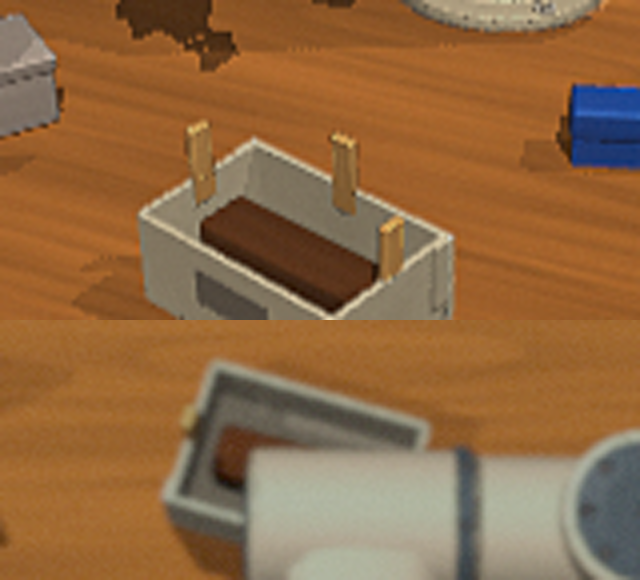

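The front tab tip is back at (345,135), against the 90° prediction of (342,133). The left (391,220) and right (199,124) tips also fit 90°, and the brush lies flat. Handing in.

```bash
python3 -c "
from plant import bot
print(bot.finish_job())"
```

```text
the job is handed in; nothing more can be done
None
```

I handed the job in: all three panels stand upright, the wooden brush lies bristles down and flat inside the box, and nothing was moved towards the tin, hat box or frame. The hand-in returned no verdict. The opening fingers had nudged the front panel out to about 82°, so I regripped its tab and set it back upright before handing in.

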